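# Tip the cover out of the coffee drip tray

## Robot

A 7-joint arm with a two-finger parallel gripper is mounted at the origin on a cart in front of the work surface, level with it; the furniture and walls round the work are solid. World frame = base frame: x ahead of the robot, y to its left, z up, the work surface at z = 0. Lengths are in m, angles in degrees, forces in N, time in s.
With the tool pointing down it reaches from about 0.35 to 0.775 m from the base axis. Payload 3.1 kg.
Tool frame: the origin (TCP) lies midway between the tips of the shut fingers; the grasp point (between the pads) lies 19 mm behind it (robot.pinch_z is the distance from the TCP to the grasp point, in m); z points along the fingers, y is the line along which they close (so a half turn about z gives the same grasp; the last joint's range is limited). The gripper opens to 85 mm and grips with 20 to 120 N. Pads are 22 mm wide; open, the fingers measure 114 mm over their backs; the gripper's body (76 mm by 85 mm) begins 54 mm behind the grasp point. The pads swing forward as they close: fully open they stand 13 mm farther back than shut.
Start: joints at [72.84, 17.813, 0.802, 86.603, -0.252, 75.585, -1.558], TCP at [0.14, -0.532, 0.231] pointing down, gripper open.
Joint ranges: [-154.91, 154.91], [-16.99, 109.72], [-72.82, 74.43], [7.12, 147.25], [-82.49, 262.49], [11.32, 116.49], [-174.64, 174.64]. Speed limits (degrees/s): [159.86, 159.86, 180, 180, 180, 180, 180].

## Interface

Orientations are given as a 3x3 rotation matrix whose columns are the frame's x, y, z axes.
In Python, from workcell import robot, grab_frame, calibration, search_frame, regions_of, mark_of gives the robot as it stands.
- The arm moves only by the tool step_arm, never from a script. Its argument "deltas" is one flat list of numbers, 7 for each row, row after row: the shift along the tool's x, y, z in mm, then the turn, a rotation vector about the tool's x, y, z in degrees, then the closure, from 0 (fully open) to 1 (shut). A call has 1 to 20 rows; each row is the pose to reach, as a shift and turn from the pose commanded when the call began, along the tool's axes at that moment; what a row does not reach only later rows make up. A row lasts 1/10 s, in which the tool goes at most 50 mm and 8.59 degrees, less where a joint would pass 70% of its speed; a pose out of reach is approached as far as the arm can. A call with a gripper value outside its range is refused whole. The fingers move at their own pace and stop on an object; "force" is the grip in N (left out, the last holds). Time passes only in rows, so rows that repeat a pose let the fingers close. It gives the time, the measured TCP pose, the force, the opening and the grip force at its end, in the units of the state.
- robot.read_state(): the state, without advancing time (a new reading comes with each control period).
- grab_frame(name): name is "scene" or "top"; returns the picture (400x640x3 uint8, red, green, blue); there is no depth.
- calibration(name): a dict with "K" (3x3 intrinsics, pixels), "k1" (the pictures are not rectified: a ray, as slopes to the right and down, at radius r is drawn at 1 + k1 r^2 times it, then the intrinsics apply), "position" and "rotation" of the camera in the world. Camera axes: x right, y down, z forward; pixel columns grow to the right and rows downward; lengths in m; the calibration is good to about 2 mm. A picture is of the moment at which its call begins. calibration takes no time and is no camera call.
- robot.finish_job(): hands the job in; it is judged then, once.
Trained networks look in the newest picture that a camera, given by its name, has taken for a name from the list of things; names that differ only in an ending like _2 or _b are one class to them, and where a whole thing is asked for, a point or a joint stands for the part that bears it (a point fixed in the world has none). Each returns a list of dicts, best first, with "conf" (0 to 1); they miss things now and then, are a little off and sometimes report something else, mostly with a low value. They report only what shows in the picture. A call takes as long as a camera call. They do not tell look-alikes from the thing itself.
- search_frame(label, camera): "uv" ([column, row] in pixels, amid what is visible of it).
- regions_of(label, camera): "region" (400x640 bool, what is visible of it) and "uv" ([column, row] in pixels, amid what is visible of it).
- mark_of(label, camera): "uv" ([column, row] in pixels: a listed point, or the origin of a listed thing).
The state is a dict: "t": time; "joint_positions": joint angles; "qd": joint speeds; "joint_efforts": joint torques, N m; "tool_pos": TCP position; "ee_rot": TCP orientation; "contact_force": force on the tool from outside, world axes, zero at the start; "wrist_torque": the same for the moment, N m; "opening": finger opening in m; "grasp_force": force on a finger pad.
Only numpy, scipy, OpenCV 4.12 (cv2) and the standard library are available. Lean on these libraries where they do the work, as an engineer would, in place of code of your own. Each camera call takes 0.05 s, during which the arm holds its last target. There are 200 camera calls.

## Task

Take the slotted steel cover out of the coffee drip tray for drying: it lies flush, so press down its stepped-down thumb end to tip the other end up out of the tray, where it can be taken hold of (let go, it falls back unless the raised end has been shifted onto the rim). Then lay the cover flat, slotted side up, lengthways in the middle of the wire draining rack, and leave it there. Do not knock over or shove the glass mug, the tin or the mandarin.

Things in the scene. Friction and masses are not known exactly. Their poses are not given: they have to be found in the camera images.
- drip_tray: Low grey drip tray that does not move, 164 x 104 mm (x -80 to +83.5, y +-52); origin on the worktop under the centre of its opening, z up. Flat rim all round, 26 mm high. Opening 123 x 63 mm: 1.5 mm of play round the cover. Inside, the cover lies on a cross bar and on a ledge at the +x end, both 17 mm high.
- tray_bar (a point): Middle of the top of the tray's round cross bar, at (-12, 0, 17) mm in the tray's frame; the bar runs along y and the cover rocks on it. Let go, a tipped cover falls back flush, unless it was shifted towards the tray's +x by 10 mm or more while tipped: then its +x end rests on the rim, its sides free to be pinched above the rim. Shifted up to 25 mm it still rests stably on bar and rim.
- tray_well (a point): Floor of the well between the cross bar and the tray's -x end, at (-40, 0, 6) mm in the tray's frame: the -x end of the cover can be pushed down 11 mm into it, and the +x end then rises about 16 mm, clear of the rim.
- cover: Loose steel cover, 120 (x) x 60 (y) x 9 mm, about 0.2 kg, lying along the tray's x and y at the start; origin at the centre of its underside, z up. Slotted top, flush with the rim, except the thumb land: the 36 mm at the -x end are only 5 mm thick; the 4 mm step at x = -24 can be pushed towards +x. Centre of mass about x = +5. Nothing holds it but its weight.
- thumb_land (a point): Point on the top of the cover's thumb land, at (-40, 0, 5) mm in the cover's frame: press here.
- far_edge (a point): Middle of the lower edge of the cover's other end, at (60, 0, 0) mm in the cover's frame: this end tips up.
- draining_rack: Low wire draining rack that does not move, 200 (x) x 132 (y) mm, all wires level, their tops 24 mm high; origin on the worktop under its centre, z up, x along its length.
- mug: Glass mug with an ear, 93 x 128 x 106 mm, standing loose at the back; origin under its middle. Not to be disturbed.
- tin: Food tin, 57 mm across, 72 mm high, standing loose at the back; origin at the centre of its underside. Not to be disturbed.
- fruit: Mandarin, 58 mm across, lying loose at the front between tray and rack; origin at its underside as it starts. Not to be disturbed.
Mind the look-alikes: they are no part of the job. What is shaped like the cover but blue is not meant.

How it is judged:
By the outcome, as a careful person would: the job done as asked, in the order asked, and still so for the second after the job is handed in, with the robot touching nothing.
It also fails if it takes over 54 s, if anything falls off the work surface, if the arm or the gripper's body presses on something with over 40 N, if the wrist force passes 120 N, or if a joint passes its speed limit or range.

## Working session

There is one attempt and no reset: what is moved stays moved. The work goes in short steps, Python scripts to look and compute and a tool call to move; the robot and the scene stay as the last step left them, time stands still between calls to the robot, and variables do not carry over. Pictures are saved under pics/ and viewed, at most 11 in all, crops included, and the job is handed in when it is done.

Besides the shell and the picture viewer there is one more tool, called after ">>>" in YAML: its name, and indented under it one key for each argument. step_arm: Moves the arm, as the interface text tells. Its arguments: {"type":"object","properties":{"deltas":{"type":"array","items":{"type":"number"}},"force":{"type":"number"}},"required":["deltas"]}

```bash
mkdir -p pics
cat > h.py <<'E'
import numpy as np, cv2
from workcell import robot, grab_frame, calibration, search_frame, regions_of, mark_of
def ray(uv,cam):
    c=calibration(cam);K=np.array(c["K"]);k=c["k1"]
    d=np.array([(uv[0]-K[0,2])/K[0,0],(uv[1]-K[1,2])/K[1,1]]);s=d.copy()
    for _ in range(30): s=d/(1+k*(s@s))
    return np.array(c["position"]),np.array(c["rotation"])@np.r_[s,1]
def at(uv,cam,z):
    p,d=ray(uv,cam);return p+d*(z-p[2])/d[2]
def px(P,cam):
    c=calibration(cam);K=np.array(c["K"]);q=np.array(c["rotation"]).T@(np.array(P)-c["position"])
    s=q[:2]/q[2];s=s*(1+c["k1"]*(s@s));return np.array([K[0,0]*s[0]+K[0,2],K[1,1]*s[1]+K[1,2]])
E
cat > a.py <<'E'
from h import *
for c in ("scene","top"):
    im=grab_frame(c);cv2.imwrite(f"pics/{c}0.png",im[:,:,::-1])
    print(c,calibration(c)["position"])
    for l,z in (("cover",.017),("drip_tray",0),("tray_bar",.017),("thumb_land",.022),("far_edge",.017),("draining_rack",0),("mug",0),("tin",0),("fruit",0)):
        for r in mark_of(l,c)[:3]: print(l,np.round(r["uv"],1),round(r["conf"],2),np.round(at(r["uv"],c,z),3))
E
python3 a.py
```

```text
scene [-0.29381676  0.62743832  0.77297356]
cover [266.3 247.8] 0.92 [0.529 0.05  0.017]
cover [431.7 216.3] 0.67 [ 0.335 -0.407  0.017]
cover [266.2 205.3] 0.52 [ 0.699 -0.077  0.017]
drip_tray [266.3 253.5] 0.72 [0.528 0.052 0.   ]
tray_bar [264.6 252.2] 0.74 [0.517 0.064 0.017]
tray_bar [270.5 250.4] 0.57 [0.513 0.048 0.017]
thumb_land [444.1 222.4] 0.92 [ 0.288 -0.401  0.022]
thumb_land [270.9 251.6] 0.56 [0.503 0.054 0.022]
thumb_land [339.4 242.7] 0.31 [ 0.415 -0.106  0.022]
far_edge [418.9 211.8] 0.96 [ 0.375 -0.397  0.017]
far_edge [265.7 237.1] 0.68 [0.569 0.022 0.017]
draining_rack [356.4 214. ] 0.94 [ 0.506 -0.267  0.   ]
mug [263.4 202.8] 0.6 [ 0.738 -0.095  0.   ]
tin [213.6 224. ] 0.83 [0.738 0.084 0.   ]
tin [267.8 253. ] 0.17 [0.527 0.047 0.   ]
fruit [340.7 239.1] 0.72 [ 0.446 -0.142  0.   ]
top [ 0.30128138 -0.15233757  1.16429044]
cover [433. 289.] 0.89 [ 0.333 -0.421  0.017]
cover [228.7 197.9] 0.81 [0.528 0.044 0.017]
tray_bar [222.5 201. ] 0.67 [0.52  0.058 0.017]
thumb_land [221.1 209. ] 0.93 [0.501 0.059 0.022]
thumb_land [434.  306.6] 0.72 [ 0.295 -0.422  0.022]
far_edge [245.2 177.7] 0.83 [0.576 0.009 0.017]
far_edge [430.9 259. ] 0.71 [ 0.4   -0.418  0.017]
draining_rack [366.4 210.4] 0.56 [ 0.51  -0.274  0.   ]
mug [294.1 118.3] 0.66 [ 0.73  -0.099 -0.   ]
tin [219.8 114. ] 0.8 [0.737 0.081 0.   ]
fruit [312.5 237. ] 0.95 [ 0.445 -0.15   0.   ]
```

View pics/top0.png

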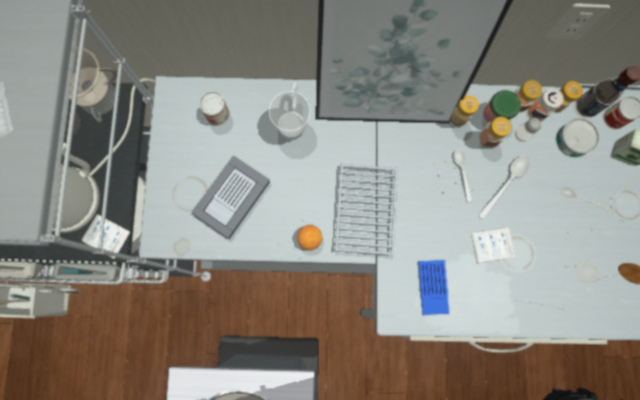

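View pics/scene0.png

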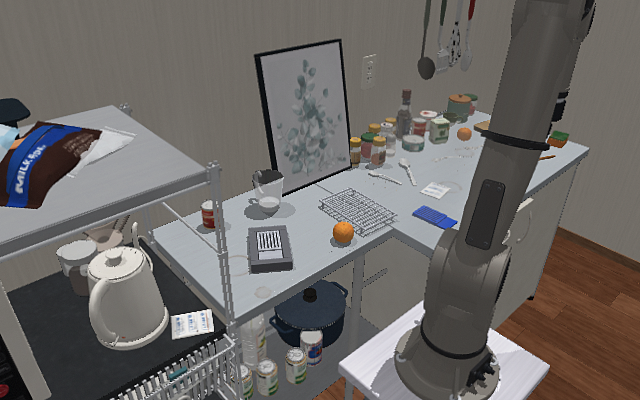

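Candidates: the steel cover in the grey tray (top 229,198; scene 266,248), and the blue look-alike (top 433,288; scene 436,216). I choose the steel one in the tray. Its thumb end seems to point towards the robot.

```bash
cat > b.py <<'E'
from h import *
im=grab_frame("top")
cv2.imwrite("pics/crop0.png",cv2.resize(im[145:250,180:285,::-1],None,fx=5.5,fy=5.5,interpolation=cv2.INTER_CUBIC))
for c in ("top","scene"):
    if c=="scene": grab_frame(c)
    for l,z in (("cover",.026),("drip_tray",.026),("draining_rack",.024)):
        for r in regions_of(l,c)[:2]:
            m=r["region"].astype(np.uint8);cs=max(cv2.findContours(m,0,2)[0],key=cv2.contourArea)
            P=np.array([at(p[0],c,z)[:2] for p in cs],np.float32)*1000
            print(c,l,round(r["conf"],2),np.round(r["uv"]),[np.round(x,1) for x in cv2.minAreaRect(P)])
s=robot.read_state();print(s["tool_pos"],s["ee_rot"],robot.pinch_z,s["t"])
E
python3 b.py
```

```text
top cover 0.64 [229. 197.] [array([528.5,  40.8]), array([ 60.3, 118.5]), np.float64(58.1)]
top cover 0.63 [432. 288.] [array([ 338.2, -420.8]), array([116.1,  60.4]), np.float64(3.7)]
top drip_tray 0.57 [244. 200.] [array([529.2,  37.2]), array([109. , 163.6]), np.float64(57.8)]
top draining_rack 0.9 [369. 211.] [array([ 444.3, -321. ]), array([25.3, 73.6]), np.float64(87.4)]
scene cover 0.92 [269. 245.] [array([528.8,  41.4]), array([ 59.4, 122.2]), np.float64(57.4)]
scene cover 0.91 [435. 216.] [array([ 320.9, -397.3]), array([ 71.7, 125.1]), np.float64(88.4)]
scene drip_tray 0.66 [268. 259.] [array([519.7,  47.8]), array([110.6, 198.6]), np.float64(56.3)]
scene drip_tray 0.19 [207. 214.] [array([758.6,  88.6]), array([ 28.3, 159.3]), np.float64(62.9)]
scene draining_rack 0.62 [267. 188.] [array([ 765.5, -135.2]), array([102.1, 266.6]), np.float64(54.7)]
scene draining_rack 0.56 [351. 200.] [array([ 507.8, -262.9]), array([151.4, 208.2]), np.float64(86.7)]
[ 0.14025954 -0.53180799  0.23128685] [[ 9.66934663e-01  2.55024230e-01 -1.74407461e-05]
 [ 2.55024231e-01 -9.66934662e-01  2.48982729e-05]
 [-1.05143991e-05 -2.85228160e-05 -1.00000000e+00]] 0.0187 1.4
```

View pics/crop0.png

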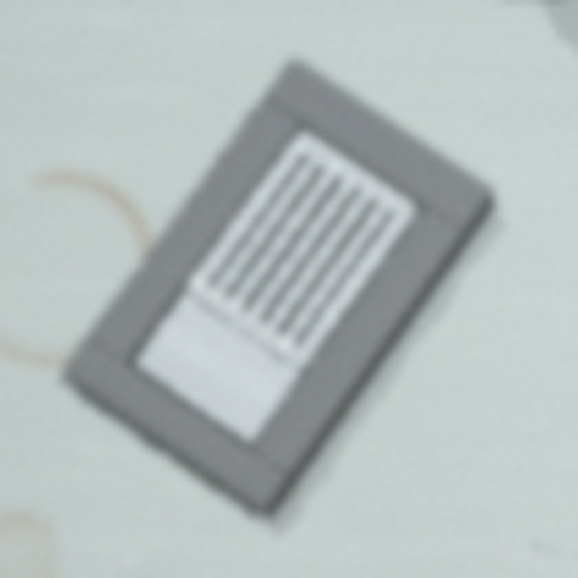

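The crop shows the steel cover in the tray: slots towards the upper right, plain thumb land at the lower left (about crop 215,390). That makes the tray yaw about -32° and its centre about (528.6, 41) mm. Next I check the rack corners and plan the approach.

```bash
cat >> h.py <<'E'
from scipy.spatial.transform import Rotation as Rn
TY=np.radians(-32.0);TC=np.array([.5286,.041,0])
def frame(yaw,tilt):
    tx=np.array([np.cos(yaw),np.sin(yaw),0]);u=np.array([0,0,1.]);t=np.radians(tilt)
    x=np.cos(t)*tx+np.sin(t)*u;z=np.sin(t)*tx-np.cos(t)*u
    return np.c_[x,np.cross(z,x),z]
def tray(x,y,z):
    c,s=np.cos(TY),np.sin(TY);return TC+np.array([c*x-s*y,s*x+c*y,z])/1000
def delta(p,R,p0=None,R0=None):
    s=robot.read_state();p0=s["tool_pos"] if p0 is None else p0;R0=np.array(s["ee_rot"]) if R0 is None else R0
    print("delta",np.round(R0.T@(p-np.array(p0))*1000,1),np.round(Rn.from_matrix(R0.T@R).as_rotvec(degrees=True),1))
E
python3 - <<'E'
from h import *
im=cv2.imread("pics/top0.png");cv2.imwrite("pics/rack0.png",cv2.resize(im[155:265,320:410],None,fx=5,fy=5,interpolation=cv2.INTER_CUBIC))
t=im[140:250,170:290].min(2);g=((t>175)).astype(np.uint8)
g2=cv2.morphologyEx(g,3,np.ones((3,3)))
n,l,st,ce=cv2.connectedComponentsWithStats(g2)
for i in range(1,n):
    if 200<st[i,4]<3000: 
        c=np.argwhere(l==i)[:,::-1]+[170,140];print(st[i],[np.round(v,1) for v in cv2.minAreaRect(np.array([at(p,'top',.026)[:2]*1000 for p in c],np.float32))])
delta(tray(-40,0,50),frame(TY,14))
E
```

```text
[  36   30   49   54 1244] [array([530.3,  40.5]), array([ 58.8, 117. ]), np.float64(57.8)]
delta [ 494.2 -484.   181.3] [-5.7 13.2 46.5]
```

View pics/rack0.png

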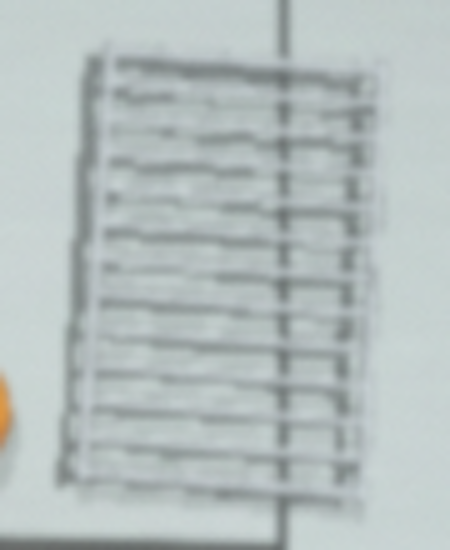

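The rack's long axis runs top to bottom in the crop, with corners about (110,58), (380,70), (358,505), (82,485). Now moving above the thumb land with the gripper shut.

>>> step_arm:
  deltas: [30, -30, 0, 0, 1, 3, 1, 60, -60, 0, -1, 2, 6, 1, 90, -90, 0, -1, 2, 9, 1, 120, -120, 0, -1, 3, 12, 1, 155, -150, 10, -2, 4, 15, 1, 190, -185, 20, -2, 5, 18, 1, 225, -220, 30, -3, 6, 21, 1, 260, -255, 40, -3, 7, 24, 1, 295, -290, 50, -3, 8, 27, 1, 330, -325, 60, -4, 9, 31, 1, 365, -360, 80, -4, 10, 34, 1, 400, -395, 100, -5, 11, 37, 1, 435, -430, 115, -5, 12, 41, 1, 465, -460, 130, -6, 13, 44, 1, 485, -475, 140, -6, 13, 46, 1, 494, -484, 150, -6, 13, 46.5, 1, 494, -484, 155, -6, 13, 46.5, 1, 494, -484, 155, -6, 13, 46.5, 1]

```text
t: 3.2
tool_pos: [0.4944, 0.0657, 0.0748]
ee_rot: [[0.827, -0.525, 0.199], [-0.509, -0.851, -0.129], [0.237, 0.005, -0.971]]
contact_force: [-0.6, -0.4, -0.1]
opening: -0.0001
grasp_force: 0.0
```

```bash
sed -i 's/^TY=.*/TY=np.radians(-32.0);TC=np.array([.5292,.0407,0])/' h.py
python3 - <<'E'
from h import *
P=[at((u/5+320,v/5+155),"top",.024)[:2]*1000 for u,v in ((110,58),(380,70),(358,505),(82,485))]
P=np.array(P);print(P.round(1),P.mean(0).round(1),[np.round(v,1) for v in cv2.minAreaRect(P.astype(np.float32))])
s=robot.read_state();print(s["t"],s["tool_pos"],s["opening"],np.round(s["joint_positions"],0),np.round(s["contact_force"],1))
delta(tray(-40,0,25),frame(TY,14));delta(tray(-40,0,14),frame(TY,14))
E
```

```text
[[ 607.  -214.4]
 [ 604.6 -339.3]
 [ 403.7 -328.3]
 [ 409.5 -204.8]] [ 506.2 -271.7] [array([ 507.1, -272.1]), array([124.9, 201.4]), np.float64(87.2)]
3.2 [0.49440725 0.0657128  0.07482542] -0.00010890904823344966 [  15.   19.  -38.  115.   33.   46. -165.] [-0.6 -0.4 -0.1]
delta [-9.2  2.5 49.1] [0.2 0.3 0.4]
delta [-11.8   2.5  59.8] [0.2 0.3 0.4]
```

>>> step_arm:
  deltas: [-3, 1, 15, 0, 0, 0.4, 1, -6, 2, 32, 0, 0, 0.4, 1, -9, 2.5, 47, 0, 0, 0.4, 1, -10, 2.5, 51, 0, 0, 0.4, 1, -10.5, 2.5, 53.5, 0, 0, 0.4, 1, -11, 2.5, 56, 0, 0, 0.4, 1, -11.5, 2.5, 58, 0, 0, 0.4, 1, -11.8, 2.5, 60, 0, 0, 0.4, 1, -11.8, 2.5, 60, 0, 0, 0.4, 1]

```text
t: 4.1
tool_pos: [0.4961, 0.058, 0.0161]
ee_rot: [[0.82, -0.536, 0.202], [-0.519, -0.844, -0.133], [0.242, 0.004, -0.97]]
contact_force: [-1.7, -1.5, 5.1]
opening: 0.0002
grasp_force: 2.8
```

Run:
```python
from h import *
for c,b in (("top",(145,250,180,285)),("scene",(215,290,220,320))):
    im=grab_frame(c)[b[0]:b[1],b[2]:b[3],::-1];cv2.imwrite(f"pics/p_{c}.png",cv2.resize(im,None,fx=5,fy=5))
a=cv2.imread("pics/p_top.png");b=cv2.imread("pics/p_scene.png")
h=max(a.shape[0],b.shape[0]);f=lambda i:cv2.copyMakeBorder(i,0,h-i.shape[0],0,0,0)
m=np.hstack([f(a),f(b)]);cv2.imwrite("pics/press.png",cv2.resize(m,None,fx=.78,fy=.78))
```

```text
(no output)
```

View pics/press.png

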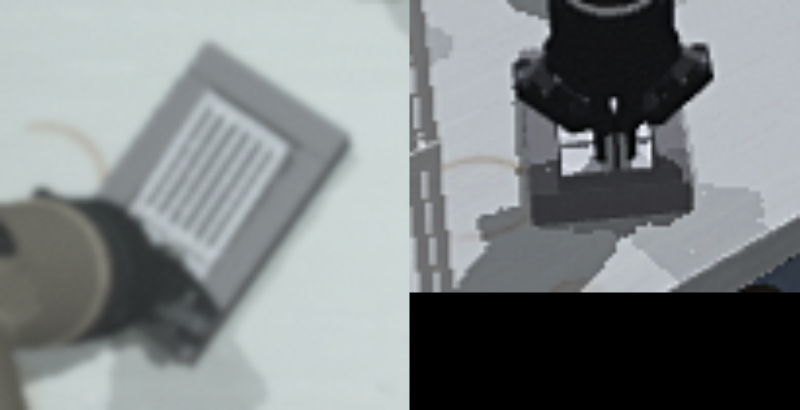

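The left view shows the fingers on the land at about (190,330), and the cover's slotted end is tipped. TCP z 16 with 5 N fits full tipping. Next I push along the tipped plane.

>>> step_arm:
  deltas: [0, 0, 1, 0, 0, 0, 1, 3, 0, 1, 0, 0, 0, 1, 6, 0, 1, 0, 0, 0, 1, 8, 0, 1, 0, 0, 0, 1, 10, 0, 1, 0, 0, 0, 1, 12, 0, 1, 0, 0, 0, 1, 14, 0, 1, 0, 0, 0, 1, 16, 0, 1, 0, 0, 0, 1, 16, 0, 1, 0, 0, 0, 1]

```text
t: 5.1
tool_pos: [0.504, 0.0545, 0.0175]
ee_rot: [[0.824, -0.532, 0.195], [-0.517, -0.847, -0.128], [0.233, 0.005, -0.972]]
contact_force: [-14.9, 6.1, 13.6]
opening: -0.0002
grasp_force: 9.3
```

```bash
cat > g.py <<'E'
from h import *
import sys
im=grab_frame("top")
for l,z in (("far_edge",.030),("cover",.022)):
    for r in mark_of(l,"top")[:3]:
        q=at(r["uv"],"top",z)-TC;c,s=np.cos(TY),np.sin(TY);print(l,round(r["conf"],2),np.round(np.array([c*q[0]+s*q[1],-s*q[0]+c*q[1]])*1000,1))
a=im[145:250,180:285,::-1];cv2.imwrite("pics/%s.png"%sys.argv[1],cv2.resize(a,None,fx=5,fy=5,interpolation=cv2.INTER_CUBIC))
# bright extent of the cover along tray axes at z=30mm
t=a.min(2)
v=np.argwhere(t>175)[:,::-1]+[180,145];q=np.array([at(p,"top",.033)[:2] for p in v])-TC[:2]
c,s=np.cos(TY),np.sin(TY);Q=np.c_[c*q[:,0]+s*q[:,1],-s*q[:,0]+c*q[:,1]]*1000
for y in (-25,-15,-5,5,15,25):
    m=abs(Q[:,1]-y)<4;x=np.sort(Q[m][:,0]);x=x[(x>-70)&(x<85)];print(y,"x",x[:1].round(1),x[-3:].round(1))
s=robot.read_state();print(s["t"],s["tool_pos"].__repr__(),np.round(s["contact_force"],1))
q=np.array(s["tool_pos"])-TC;print("tcp tray",np.round([1e3*(np.cos(TY)*q[0]+np.sin(TY)*q[1]),1e3*(-np.sin(TY)*q[0]+np.cos(TY)*q[1]),q[2]*1e3],1))
E
python3 g.py shift1
```

```text
far_edge 0.89 [ 130.9 -453.1]
far_edge 0.82 [68.9 -0.2]
cover 0.94 [4.7 8.1]
cover 0.86 [  78.7 -496.8]Traceback (most recent call last):
  File "g.py", line 10, in <module>
    v=np.argwhere(t>175)[:,::-1]+[180,145];q=np.array([at(p,"top",.033)[:2] for p in v])-TC[:2]
                                                       ~~^^^^^^^^^^^^^^
  File "h.py", line 9, in at
    p,d=ray(uv,cam);return p+d*(z-p[2])/d[2]
        ~~~^^^^^^^^
  File "h.py", line 4, in ray
    c=calibration(cam);K=np.array(c["K"]);k=c["k1"]
ValueError: time passes only in moves, steps and waits
```

View pics/shift1.png

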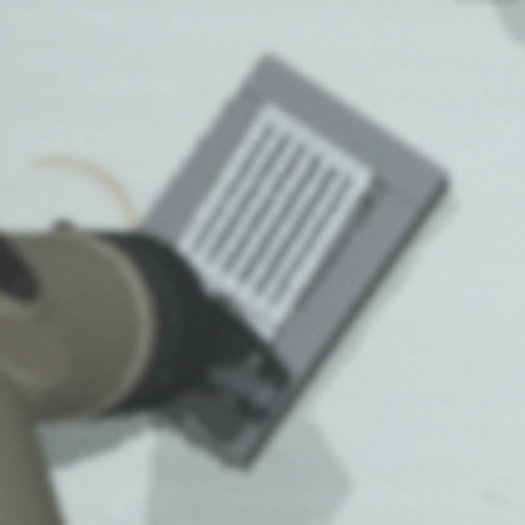

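The picture shows the raised end at about crop (265,105)–(375,180), so it is tipped and partly shifted. I'll quantify that.

```bash
sed -i '1,2{/import robot/a from functools import lru_cache\ncalibration=lru_cache(calibration)
}' h.py; sed -i 's/at(p,"top",.033)/at(p,"top",float(sys.argv[2])*1e-3)/' g.py; python3 g.py shift1b 40
```

```text
far_edge 0.98 [ 134.1 -453.6]
far_edge 0.85 [63.1  0.4]
cover 0.84 [3.  1.8]
cover 0.84 [  80.1 -496.5]
-25 x [-17.1] [83.5 84.1 84.8]
-15 x [-17.1] [83.6 84.2 84.9]
-5 x [-17.1] [83.7 84.3 85. ]
5 x [-17.1] [83.2 83.8 84.5]
15 x [-13.9] [83.3 83.9 84.6]
25 x [-10.2] [83.4 84.  84.7]
5.4 array([0.50405921, 0.05443948, 0.01758298]) [-13.7   6.9  13.8]
tcp tray [-28.6  -1.7  17.6]
```

>>> step_arm:
  deltas: [2, 0, -1, 0, 0, 0, 1, 4, 0, -2, 0, 0, 0, 1, 6, 0, -2, 0, 0, 0, 1, 8, 0, -2, 0, 0, 0, 1, 8, 0, -2, 0, 0, 0, 1]

```text
t: 5.9
tool_pos: [0.5145, 0.0476, 0.0223]
ee_rot: [[0.821, -0.535, 0.201], [-0.518, -0.845, -0.13], [0.24, 0.003, -0.971]]
contact_force: [-4.7, 2.4, 5.3]
opening: -0.0002
grasp_force: 3.3
```

```bash
sed -i 's/x<85/x<78/' g.py; python3 g.py shift2 40
```

```text
far_edge 0.86 [76.7  6.4]
far_edge 0.63 [ 135.5 -451.2]
cover 0.97 [20.9  7.5]
cover 0.87 [  80.  -493.7]
cover 0.45 [-41.9   4. ]
-25 x [-10.9] [73.4 73.9 74.6]
-15 x [-7.1] [73.4 74.  74.7]
-5 x [-5.2] [73.5 74.2 74.8]
5 x [-5.8] [73.6 74.3 74.9]
15 x [-2.7] [73.7 74.3 75. ]
25 x [1.1] [72.5 73.2 74.4]
6.05 array([0.51450893, 0.04756584, 0.02228897]) [-4.8  2.2  5. ]
tcp tray [-16.1  -2.   22.3]
```

Shift is now about 18 mm. I release, back off upwards and open.

>>> step_arm:
  deltas: [-3, 0, -1, 0, 0, 0, 1, -5, 0, -6, 0, 0, 0, 1, -5, 0, -20, 0, 0, 0, 1, -5, 0, -45, 0, 0, 0, 1, -5, 0, -70, 0, 0, 0, 0, -35, 0, -90, 0, 0, 0, 0, -75, 0, -90, 0, 0, 0, 0, -75, 0, -90, 0, 0, 0, 0]

```text
t: 6.85
tool_pos: [0.431, 0.0989, 0.0907]
ee_rot: [[0.824, -0.53, 0.199], [-0.514, -0.848, -0.132], [0.239, 0.007, -0.971]]
contact_force: [0.3, -0.5, -0.2]
opening: 0.058
grasp_force: 0.0
```

```bash
python3 g.py rest 34
```

```text
far_edge 0.91 [82.7  0.7]
far_edge 0.75 [ 133.1 -453.9]
cover 0.73 [7.8 5.5]
cover 0.73 [  85.9 -496.6]
cover 0.35 [-17.5   1.9]
-25 x [-40.9] [73.6 74.8 75.5]
-15 x [-40.9] [74.3 74.9 75.6]
-5 x [-40.9] [74.4 75.  75.7]
5 x [-41.] [74.5 75.1 75.7]
15 x [-41.] [74.6 75.2 75.8]
25 x [-39.7] [74.  74.6 75.3]
7.0 array([0.43596996, 0.09628665, 0.09165156]) [ 0.7 -1.1 -0. ]
tcp tray [-108.5   -2.3   91.7]
```

View pics/rest.png

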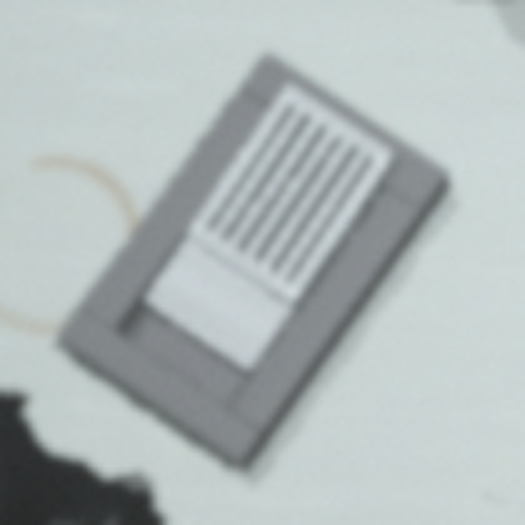

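The raised end rests on the rim at about crop (290,85)–(390,150), with a shift of about 17 mm. I plan the pinch at tray x = 50, tilted 7°.

Run:
```python
from h import *
R=frame(TY,7);delta(tray(50,0,80),R);delta(tray(50,0,40),R);delta(tray(50,0,23.5),R);print(robot.read_state()["opening"],np.round(robot.read_state()["joint_positions"]))
```

```text
delta [151.   -3.4  49.6] [ 0.3 -7.  -0.3]
delta [141.3  -3.5  88.4] [ 0.3 -7.  -0.3]
delta [137.3  -3.6 104.4] [ 0.3 -7.  -0.3]
0.07920314184508014 [  11.   12.  -39.  121.   28.   46. -168.]
```

>>> step_arm:
  deltas: [35, -1, 5, 0, -2, 0, 0, 75, -2, 20, 0, -4, 0, 0, 115, -3, 35, 0, -6, 0, 0, 145, -3.5, 55, 0, -7, 0, 0, 146, -3.5, 69, 0, -7, 0, 0, 146, -3.5, 69, 0, -7, 0, 0, 146, -3.5, 69, 0, -7, 0, 0]

```text
t: 7.7
tool_pos: [0.5698, 0.0152, 0.0588]
ee_rot: [[0.839, -0.535, 0.097], [-0.531, -0.845, -0.068], [0.118, 0.005, -0.993]]
contact_force: [-0.1, -0.1, 0.3]
opening: 0.0852
grasp_force: 0.0
```

Run:
```python
from h import *
R=frame(TY,7);delta(tray(50,0,40),R);delta(tray(50,0,23.5),R);print(robot.read_state()["opening"],np.round(robot.read_state()["joint_positions"]))
```

```text
delta [-0.2 -0.2 18.9] [ 0.3  0.2 -0.3]
delta [-2.1 -0.3 35.3] [ 0.3  0.2 -0.3]
0.08522957821313536 [  19.   30.  -34.  101.   27.   52. -150.]
```

Descend, then close gradually.

>>> step_arm:
  deltas: [-1, 0, 15, 0, 0, 0, 0, -2, 0, 28, 0, 0, 0, 0, -2, 0, 35, 0, 0, 0, 0, -2, 0, 35, 0, 0, 0, 0.2, -2, 0, 35, 0, 0, 0, 0.3, -2, 0, 35, 0, 0, 0, 0.5, -2, 0, 35, 0, 0, 0, 0.5, -2, 0, 35, 0, 0, 0, 0.5, -2, 0, 35, 0, 0, 0, 0.5]
  force: 70

```text
t: 8.6
tool_pos: [0.5729, 0.0141, 0.0253]
ee_rot: [[0.839, -0.535, 0.101], [-0.531, -0.845, -0.068], [0.121, 0.003, -0.993]]
contact_force: [-2.6, 1.8, 6.3]
opening: 0.0571
grasp_force: 73.8
```

Run:
```python
from h import *
for c,b in (("top",(145,250,180,285)),("scene",(200,290,220,320))):
    im=grab_frame(c)[b[0]:b[1],b[2]:b[3],::-1];cv2.imwrite(f"pics/q_{c}.png",cv2.resize(im,(400,400),interpolation=cv2.INTER_CUBIC))
cv2.imwrite("pics/grip.png",np.hstack([cv2.imread("pics/q_top.png"),cv2.imread("pics/q_scene.png")]))
```

```text
(no output)
```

View pics/grip.png

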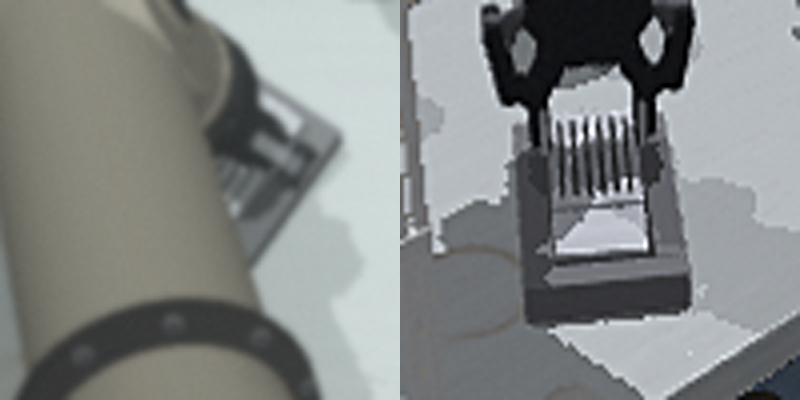

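The right view shows the fingers astride the slotted part at about (540,140) and (655,140). Opening is 57 mm at 74 N, so the pinch holds. Lift.

>>> step_arm:
  deltas: [0.6, 0, -5, 0, 0, 0, 0.5, 1.5, 0, -12, 0, 0, 0, 0.5, 2.5, 0, -20, 0, 0, 0, 0.5, 4.8, 0, -40, 0, 0, 0, 0.5, 8.5, 0, -70, 0, 0, 0, 0.5, 12, 0, -100, 0, 0, 0, 0.5, 12, 0, -100, 0, 0, 0, 0.5]

```text
t: 9.4
tool_pos: [0.5767, 0.0145, 0.1305]
ee_rot: [[0.837, -0.536, 0.11], [-0.532, -0.844, -0.068], [0.129, -0.002, -0.992]]
contact_force: [-0.1, -0.4, -1.5]
opening: 0.0567
grasp_force: 74.9
```

```bash
sed -i '$a RC=np.array([.5066,-.272,0]);RY=np.radians(-2.8)\ndef rack(x,y,z):\n    c,s=np.cos(RY),np.sin(RY);return RC+np.array([c*x-s*y,s*x+c*y,z])/1000' h.py
cat > k.py <<'E'
from h import *
s=robot.read_state();R=np.array(s["ee_rot"]);p=np.array(s["tool_pos"]);print(s["opening"],s["grasp_force"],np.round(s["joint_positions"]))
for c in ("top","scene"):
    im=grab_frame(c);q=px(p,c).astype(int);a=im[max(0,q[1]-50):q[1]+50,max(0,q[0]-50):q[0]+50,::-1]
    cv2.imwrite(f"pics/r_{c}.png",cv2.resize(a,(400,400),interpolation=cv2.INTER_CUBIC))
cv2.imwrite("pics/lift.png",np.hstack([cv2.imread("pics/r_top.png"),cv2.imread("pics/r_scene.png")]))
delta(rack(33,0,p[2]*1000),frame(RY,0));print(p)
E
python3 k.py
```

```text
0.056664129860221985 74.89057302474976 [  21.   25.  -37.   96.   23.   59. -146.]
delta [125.1 260.4  11.6] [  2.   -6.8 -29.6]
[0.57673592 0.01453372 0.13051255]
```

View pics/lift.png

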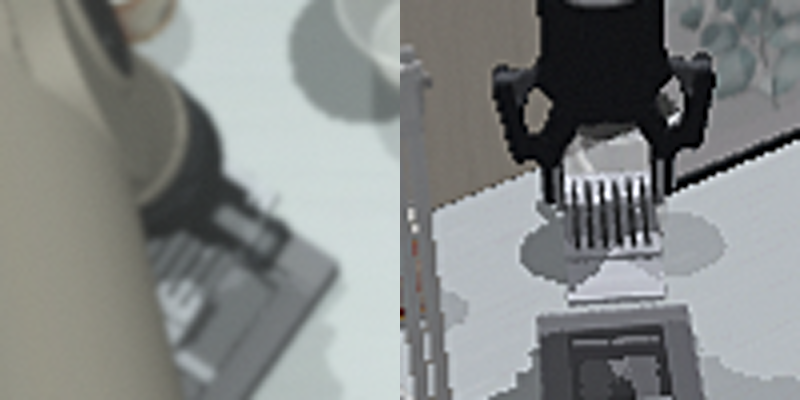

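The cover is lifted and held: in the right view the thumb end is at about (615,298), clear above the tray. I check its tilt in the grip by comparing predicted with seen corners.

Run:
```python
from h import *
s=robot.read_state();R=np.array(s["ee_rot"]);p=np.array(s["tool_pos"])
q=px(p,"scene").astype(int);o=np.maximum(q-50,0)
print("seen (crop right) land front L(568,297) R(665,292); step L(565,250) R(663,248)")
for d in (-6,-3,0,3,6,10):
    Q=Rn.from_rotvec([0,d,0],degrees=True).as_matrix()
    for n,v in (("front",(-94,30,-4.3)),("front",(-94,-30,-4.3)),("steptop",(-58,30,-8.3)),("steptop",(-58,-30,-8.3))):
        print(d,n,np.round((px(p+R@Q@np.array(v)/1000,"scene")-o)*4+[400,0]),end=" ")
    print()
```

```text
seen (crop right) land front L(568,297) R(665,292); step L(565,250) R(663,248)
-6 front [663. 273.] -6 front [565. 281.] -6 steptop [657. 235.] -6 steptop [561. 243.] 
-3 front [663. 279.] -3 front [565. 288.] -3 steptop [657. 239.] -3 steptop [561. 247.] 
0 front [664. 286.] 0 front [565. 294.] 0 steptop [657. 244.] 0 steptop [561. 251.] 
3 front [664. 292.] 3 front [566. 300.] 3 steptop [658. 248.] 3 steptop [562. 255.] 
6 front [664. 298.] 6 front [566. 306.] 6 steptop [658. 252.] 6 steptop [562. 259.] 
10 front [664. 305.] 10 front [567. 313.] 10 steptop [658. 257.] 10 steptop [562. 264.]
```

No slip (tilt 0–2°). Carry above the rack.

>>> step_arm:
  deltas: [8, 16, 1, 0, 0, -2, 0.5, 20, 42, 2, 0, -1, -5, 0.5, 34, 70, 3, 0, -1.5, -8, 0.5, 48, 100, 4, 0.5, -2, -11, 0.5, 62, 130, 5, 1, -3, -15, 0.5, 77, 160, 7, 1, -4, -18, 0.5, 91, 190, 8, 1, -5, -22, 0.5, 106, 220, 9, 1.5, -6, -25, 0.5, 118, 244, 11, 2, -6.5, -28, 0.5, 126, 260, 11.6, 2, -6.8, -29.6, 0.5, 126, 260, 11.6, 2, -6.8, -29.6, 0.5, 126, 260, 11.6, 2, -6.8, -29.6, 0.5]

```text
t: 10.7
tool_pos: [0.5394, -0.2723, 0.1283]
ee_rot: [[0.999, -0.049, -0.004], [-0.049, -0.999, 0.003], [-0.004, -0.003, -1.0]]
contact_force: [0.4, 1.4, -1.5]
opening: 0.0569
grasp_force: 75.0
```

Run:
```python
from h import *
s=robot.read_state();R=np.array(s["ee_rot"]);p=np.array(s["tool_pos"]);print(s["opening"],p,np.round(s["contact_force"],1))
delta(rack(34,0,60),frame(RY,0));delta(rack(34,0,25),frame(RY,0))
for c in ("scene","top"):
    im=grab_frame(c);q=px(p,c).astype(int)
    cv2.imwrite(f"pics/r_{c}.png",cv2.resize(im[q[1]-50:q[1]+50,q[0]-50:q[0]+50,::-1],(400,400),interpolation=cv2.INTER_CUBIC))
    for n,v in (("thumbL",(-94,30,-4.3)),("thumbR",(-94,-30,-4.3)),("farL",(26,30,-8)),("farR",(26,-30,-8))):
        print(c,n,np.round((px(p+R@np.array(v)/1000,c)-q+50)*4+[400*(c=="scene"),0]))
cv2.imwrite("pics/over.png",np.hstack([cv2.imread("pics/r_top.png"),cv2.imread("pics/r_scene.png")]))
```

```text
0.05693176783603134 [ 0.53943504 -0.2722716   0.12829468] [ 0.4  1.4 -1.5]
delta [ 1.5  1.5 68.3] [-0.1  0.2  0. ]
delta [  1.6   1.6 103.3] [-0.1  0.2  0. ]
scene thumbL [726. 234.]
scene thumbR [665. 260.]
scene farL [610. 168.]
scene farR [549. 191.]
top thumbL [251. 385.]
top thumbR [134. 376.]
top farL [263. 155.]
top farR [148. 147.]
```

View pics/over.png

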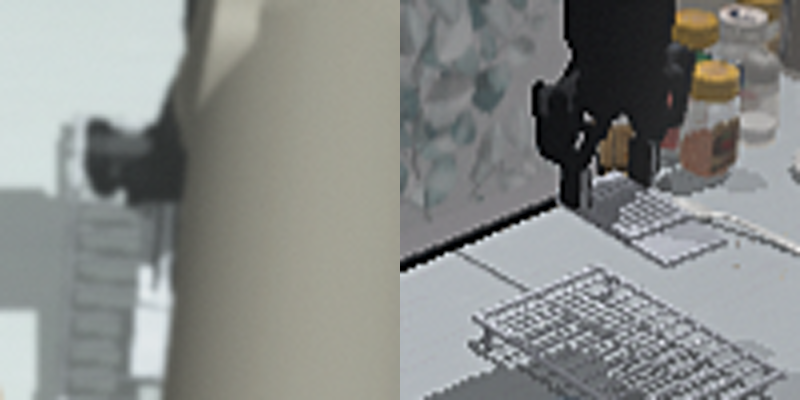

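The right view shows the cover over the rack with its thumb end at (668,266)–(727,242), drooping about 3° from prediction. I correct the tilt by -2.5° and lower.

>>> step_arm:
  deltas: [0, 0, 20, 0, -1, 0, 0.5, 1, 1, 45, 0, -2, 0, 0.5, 1.5, 1.5, 68, 0, -2.5, 0, 0.5, 1.5, 1.5, 82, 0, -2.5, 0, 0.5, 1.5, 1.5, 90, 0, -2.5, 0, 0.5, 1.5, 1.5, 95, 0, -2.5, 0, 0.5, 1.5, 1.5, 98, 0, -2.5, 0, 0.5, 1.5, 1.5, 100, 0, -2.5, 0, 0.5, 1.5, 1.5, 100, 0, -2.5, 0, 0.5]

```text
t: 11.7
tool_pos: [0.5419, -0.2753, 0.0305]
ee_rot: [[0.998, -0.048, -0.044], [-0.048, -0.999, 0.002], [-0.044, 0.001, -0.999]]
contact_force: [-0.5, 0.8, -2.0]
opening: 0.0566
grasp_force: 75.0
```

>>> step_arm:
  deltas: [0, 0, 1.5, 0, 0, 0, 0.5, 0, 0, 3, 0, 0, 0, 0.5, 0, 0, 4, 0, 0, 0, 0.5, 0, 0, 5, 0, 0, 0, 0.5, 0, 0, 5, 0, 0, 0, 0.5]

```text
t: 12.2
tool_pos: [0.5414, -0.2751, 0.0254]
ee_rot: [[0.998, -0.048, -0.045], [-0.048, -0.999, 0.002], [-0.045, 0.0, -0.999]]
contact_force: [-1.2, 0.6, 0.7]
opening: 0.0568
grasp_force: 75.3
```

>>> step_arm:
  deltas: [0, 0, 1, 0, 0, 0, 0.5, 0, 0, 2, 0, 0, 0, 0.5, 0, 0, 2, 0, 0, 0, 0.5]

```text
t: 12.5
tool_pos: [0.5413, -0.2751, 0.0249]
ee_rot: [[0.998, -0.048, -0.045], [-0.048, -0.999, 0.001], [-0.045, 0.001, -0.999]]
contact_force: [-4.1, 1.0, 9.8]
opening: 0.0565
grasp_force: 76.3
```

Resting firmly. Release, raise and look.

>>> step_arm:
  deltas: [0, 0, -1, 0, 0, 0, 0.4, 0, 0, -1, 0, 0, 0, 0.2, 0, 0, -1, 0, 0, 0, 0, 0, 0, -1, 0, 0, 0, 0, 0, 0, -1, 0, 0, 0, 0, 0, 0, -15, 0, 0, 0, 0, 0, 0, -45, 0, 0, 0, 0, 0, 0, -85, 0, 0, 0, 0, -30, 0, -120, 0, 0, 0, 0, -70, 0, -150, 0, 0, 0, 0, -110, 0, -150, 0, 0, 0, 0, -110, 60, -150, 0, 0, 0, 0, -110, 100, -150, 0, 0, 0, 0, -110, 140, -150, 0, 0, 0, 0, -110, 140, -150, 0, 0, 0, 0]

```text
t: 14.0
tool_pos: [0.4281, -0.4184, 0.1778]
ee_rot: [[0.997, -0.06, -0.046], [-0.06, -0.998, -0.003], [-0.046, 0.005, -0.999]]
contact_force: [-0.9, -0.1, -0.3]
opening: 0.0854
grasp_force: 0.0
```

Run:
```python
from h import *
a=grab_frame("top")[155:265,320:410,::-1]
for r in regions_of("cover","top")[:2]:
    m=r["region"].astype(np.uint8);cs=max(cv2.findContours(m,0,2)[0],key=cv2.contourArea)
    P=np.array([at(p[0],"top",.033)[:2] for p in cs],np.float32)*1000
    print(round(r["conf"],2),np.round(r["uv"]),[np.round(x,1) for x in cv2.minAreaRect(P)])
b=grab_frame("scene")[170:270,300:420,::-1]
cv2.imwrite("pics/final.png",np.hstack([cv2.resize(a,(330,403),interpolation=cv2.INTER_CUBIC),cv2.resize(b,(465,403),interpolation=cv2.INTER_CUBIC)]))
for l in ("mug","tin","fruit"):
    for r in mark_of(l,"scene")[:1]: print(l,np.round(at(r["uv"],"scene",0),3),round(r["conf"],2))
```

```text
0.78 [367. 210.] [array([ 507. , -272.5]), array([ 62.2, 121. ]), np.float64(86.8)]
0.74 [432. 286.] [array([ 339. , -419.3]), array([113.8,  60.4]), np.float64(4.5)]
mug [ 0.73  -0.083  0.   ] 0.83
tin [0.733 0.084 0.   ] 0.81
fruit [ 0.441 -0.145  0.   ] 0.85
```

View pics/final.png

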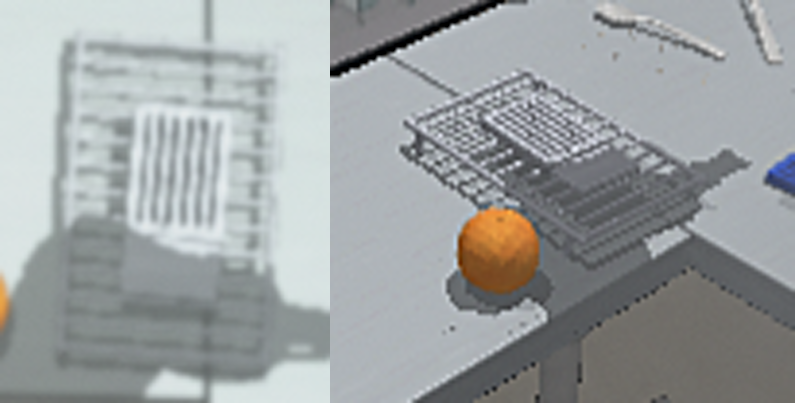

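The cover lies flat in the middle of the rack, slots up, at about left-view (178,205). Measured centre is (507, -272.5) mm and yaw -3.2°, which matches the rack. The mug, tin and mandarin are where they were.

```bash
python3 -c "
from workcell import robot
print(robot.finish_job())"
```

```text
the job is handed in; nothing more can be done
None
```

The steel cover is out of the drip tray and lies flat, slotted side up, lengthways in the middle of the draining rack; the mug, tin and mandarin were not disturbed, and the job was handed in about 14 s into the 54 s limit.

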